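Lock the rotary lip-colour tester stand

TASK

Lock the rotary tester stand on the make-up counter. Pull its locking pin straight up until it is clear of the disc, turn the disc by the bar knob sunk in the grey guard well until the bar lies in line with the fixed arm with its narrow nose towards the pin, then push the pin fully down home through the round hole in the disc and let go. Do not touch the testers on the disc, and leave the jar, lipstick and compact standing around it where they are.

Things in the scene. Friction and masses are not known exactly. Their poses are not given: they have to be found in the camera images.
- stand: Fixed grey frame of the tester stand; origin at table height on the turning axis, z up. A flat arm, 36 mm wide, top 58 mm above the table, runs from the axis along the stand's +y axis to a post 150 to 180 mm out. Under it turns an aluminium disc, radius 135 mm, top 32 mm above the table, that carries the testers. Place and heading differ from run to run.
- well_rim (a point): Centre of the open top of the fixed guard well round the knob: a round grey cup on the turning axis, inside radius 44 mm, outside radius 50 mm, rim (this point) 118 mm and inner floor 66 mm above the table. Only narrowly opened fingers fit between the knob's bar and the well's wall.
- knob_grip (a point): Grip point of the sunk knob, on the turning axis, 97 mm above the table, 21 mm below the well's rim. The knob is an aluminium bar 12 mm thick, main part 42 mm long, from 74 to 108 mm above the table, on a skirt of radius 24 mm (top 76 mm); a nose 6 mm thick ends it on one side, 32 mm from the axis. The point's y axis points along the bar to the nose, z up.
- turntable (a joint): Angle of disc and knob (rad), positive clockwise from above. 0: bar in line with the arm, nose towards the pin, the disc's round hole (16 mm) under the pin (10 mm, round nose; enters within about 0.03 rad). Starts at 0.6 to 1.1 with the pin in a long slot (0.55 to 1.15), so once the pin is out turn it counter-clockwise to 0. Stops at -0.3 and 1.25. Needs 0.1 N m, stays where left.
- pin_head (a point): Centre of the locking pin's plain upright steel head, a cylinder 20 mm across and 32 mm tall, over the arm 105 mm from the turning axis along the stand's +y. Home it is 80 mm above the table (head's underside 6 mm above the arm), fully pulled 104 mm. Room for fingers is best either side along the stand's x axis, across the arm.
- pin (a joint): Height of the pin above home (m): 0 fully home, 0.024 fully pulled (stop). Its nose is clear of the disc above 0.012; with the disc not aligned it cannot go down past that. A detent holds it wherever it is left; about 4 N moves it either way.
- testers: Tester tubes fixed on the disc, 19 mm thick, tops at most 95 mm above the table; origin at table height on the turning axis. Outer row 114 mm, inner row 78 mm from the axis; in all the travel they stay over 50 mm from the pin. Not to be touched.
- jar_center (a point): Centre of a small white cream jar with black lid, 52 mm across, 40 mm tall, standing loose on the counter. Bystander.
- lipstick_center (a point): Centre of a capped black lipstick, 28 mm across, 72 mm tall, standing loose on the counter. Bystander.
- compact_center (a point): Centre of a flat grey powder compact, 70 x 70 x 16 mm, lying loose on the counter. Bystander.

How it is judged:
By the outcome, as a careful person would: the job done as asked, in the order asked, and still so for the second after the job is handed in, with the robot touching nothing.
It also fails if it takes over 51 s, if anything falls off the work surface, if the arm or the gripper's body presses on something with over 40 N, if the wrist force passes 120 N, or if a joint passes its speed limit or range.

ROBOT

A 6-joint arm with a two-finger parallel gripper is mounted at the origin on the work surface. World frame = base frame: x ahead of the robot, y to its left, z up, the work surface at z = 0. Lengths are in m, angles in rad, forces in N, time in s.
With the tool pointing down it reaches from about 0.4 to 0.825 m from the base axis. Payload 7 kg.
Tool frame: the origin (TCP) lies between the finger pads; the fingertips stand 22 mm ahead of it and the grasp point (between the pads) lies 3 mm ahead of it; z points along the fingers, y is the direction in which the jaws open and shut (so a half turn about z gives the same grasp; the last joint's range is limited). The gripper opens to 88 mm and grips with 3 to 60 N. Pads are 19 mm wide; open, the fingers measure 130 mm over their backs; the gripper's body (78 mm by 193 mm) begins 47 mm behind the grasp point.
Start: joints at [-0.907, 0.359, 0.012, 0, -1.224, -0.288], TCP at [0.248, -0.628, 0.249] pointing down, gripper open.
Joint ranges: [-3.07, 3.07], [-1.43, 2.12], [-1.02, 1.25], [-3.03, 1.67], [-3.05, -0], [-3.03, 3.03]. Speed limits (rad/s): [2.39, 2.39, 3.01, 3.14, 3.14, 3.14].

INTERFACE

Orientations are given as [roll, pitch, yaw] about the fixed x, y, z axes, in that order (R = Rz(yaw) Ry(pitch) Rx(roll)).
In Python, from station import * gives the robot as it stands. The module is installed in compiled form; this text tells all that it offers.
- The arm moves only by the tool move_arm, never from a script. Its argument "rows" is a list of rows, each an object with "delta_rot": the turn, a rotation vector about the world's x, y, z in degrees, a list of three; "delta_pos": the shift along the world's x, y, z in cm, a list of three; "hand": the finger opening in cm, from 0 to 8.76. A call has exactly 10 rows; each row shifts and turns the commanded pose from where the row before left it; what a row does not reach is not made up. A row lasts 1/10 s, in which the tool goes at most 50 mm and 8.59 degrees, less where a joint would pass 70% of its speed; a pose out of reach is approached as far as the arm can. A call is refused whole if a number of a shift passes 5 or a number of a turn 8.59, either way. A call with a gripper value outside its range is refused whole. The fingers move at their own pace and stop on an object; "force" is the grip in N (left out, the last holds). Time passes only in rows, so rows that do not move let the fingers close, or fill a call up. It gives the time, the measured TCP pose, the force and the opening at its end, in the units of the state.
- get_state(): the state, without advancing time (a new reading comes with each control period).
- grab_frame(name): name is "scene" or "top"; returns the picture (420x560x3 uint8, blue, green, red); there is no depth.
- camera_info(name): a dict with "camera_matrix" (3x3 intrinsics, pixels), "world_from_camera" (4x4, takes a point from camera to world coordinates). Camera axes: x right, y down, z forward; pixel columns grow to the right and rows downward; lengths in m; the calibration is good to about 2 mm. A picture is of the moment at which its call begins. camera_info takes no time and is no camera call.
- job_done(): hands the job in, once; it reports no verdict.
The state is a dict: "t": time; "q": joint angles; "qd": joint speeds; "joint_efforts": joint torques, N m; "eef_pos": TCP position; "ee_rot": TCP orientation; "force": force on the tool from outside, world axes, zero at the start; "moment": the same for the moment, N m; "width": finger opening in m.
Only numpy, scipy, OpenCV 4.12 (cv2) and the standard library are available. Lean on these libraries where they do the work, as an engineer would, in place of code of your own. Each camera call takes 0.05 s, during which the arm holds its last target.

## Working session

There is one attempt and no reset: what is moved stays moved. The work goes in short steps, Python scripts to look and compute and a tool call to move; the robot and the scene stay as the last step left them, time stands still between calls to the robot, and variables do not carry over. Pictures are saved under pics/ and viewed, and the job is handed in when it is done.

Besides the shell and the picture viewer there is one more tool, called after "Request:" as a command line: name --argument value ..., lists and objects as JSON in quotes. move_arm: Moves the arm, as the interface text tells. Its arguments: {"type":"object","properties":{"rows":{"type":"array"},"force":{"type":"number"}},"required":["rows"]}

```bash
mkdir -p pics; python3 - <<'E'
from station import *
import cv2,numpy as np
print(get_state())
for n in ("scene","top"):
    cv2.imwrite(f"pics/{n}0.png",grab_frame(n)); c=camera_info(n); print(n,c)
E
```

```text
{'t': 0.0, 'q': array([-9.06918203e-01,  3.59379766e-01,  1.10654533e-02, -3.53492975e-04,
       -1.22410556e+00, -2.88099841e-01]), 'qd': array([ 0.00010245, -0.00072437, -0.00090837, -0.00123025, -0.00063604,
        0.00115865]), 'joint_efforts': array([-1.57075365e-04, -5.82728863e+01,  2.93060786e+01,  6.99712381e+00,
        7.12120032e-03, -1.60877821e-04]), 'eef_pos': array([ 0.24753447, -0.6274862 ,  0.24762953]), 'ee_rot': array([ 3.13994159e+00, -1.42734078e-04, -2.76593464e+00]), 'force': array([-0.16710054,  0.52718471, -0.75669204]), 'moment': array([ 0.05596558,  0.015372  , -0.02905065]), 'width': 0.08816050530633733}
scene {'camera_matrix': array([[380.45021079,   0.        , 280.58735263],
       [  0.        , 380.45021079, 208.30862796],
       [  0.        ,   0.        ,   1.        ]]), 'world_from_camera': array([[ 0.82722127,  0.35411623, -0.43624153,  0.89532193],
       [ 0.56177318, -0.50637683,  0.65421205, -0.47738645],
       [ 0.0107645 , -0.78624691, -0.61781868,  0.50330827],
       [ 0.        ,  0.        ,  0.        ,  1.        ]])}
top {'camera_matrix': array([[500.11595871,   0.        , 272.25098587],
       [  0.        , 500.11595871, 208.89514167],
       [  0.        ,   0.        ,   1.        ]]), 'world_from_camera': array([[ 0.01547462, -0.98520314,  0.17069069,  0.45232489],
       [-0.99976344, -0.01785514, -0.01242005, -0.0421988 ],
       [ 0.01528398, -0.17045812, -0.98524638,  0.94727818],
       [ 0.        ,  0.        ,  0.        ,  1.        ]])}
```

View pics/scene0.png

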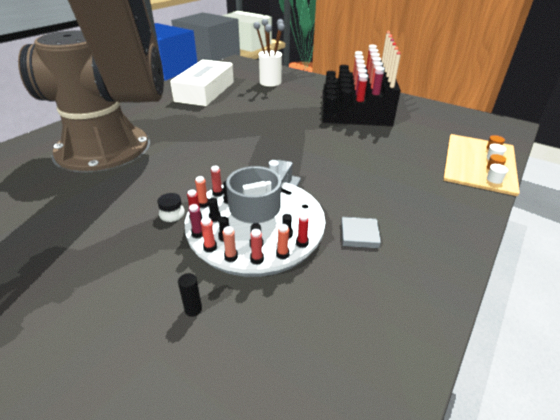

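View pics/top0.png

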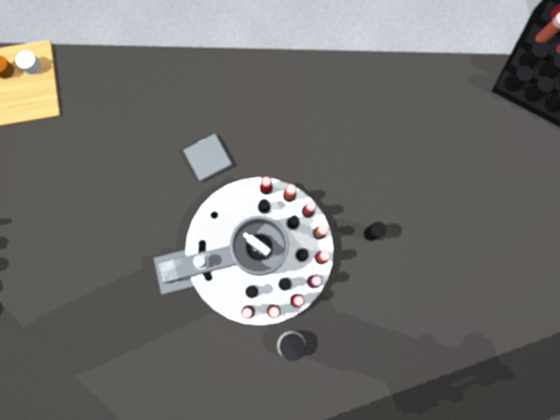

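The scene view shows the stand with its well at about (254,193). In the top view the well is at about (258,246), the pin head at (200,262) and the arm's post at (172,270). The jar is at (291,346), the lipstick at (375,231) and the compact at (207,157). I'll zoom in next.

```bash
python3 - <<'E'
import cv2
a=cv2.imread("pics/top0.png")[170:335,140:350]; cv2.imwrite("pics/topz.png",cv2.resize(a,None,fx=3.6,fy=3.6,interpolation=cv2.INTER_CUBIC))
a=cv2.imread("pics/scene0.png")[150:275,160:340]; cv2.imwrite("pics/scz.png",cv2.resize(a,None,fx=4.4,fy=4.4,interpolation=cv2.INTER_CUBIC))
E
```

```text
(no output)
```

View pics/topz.png

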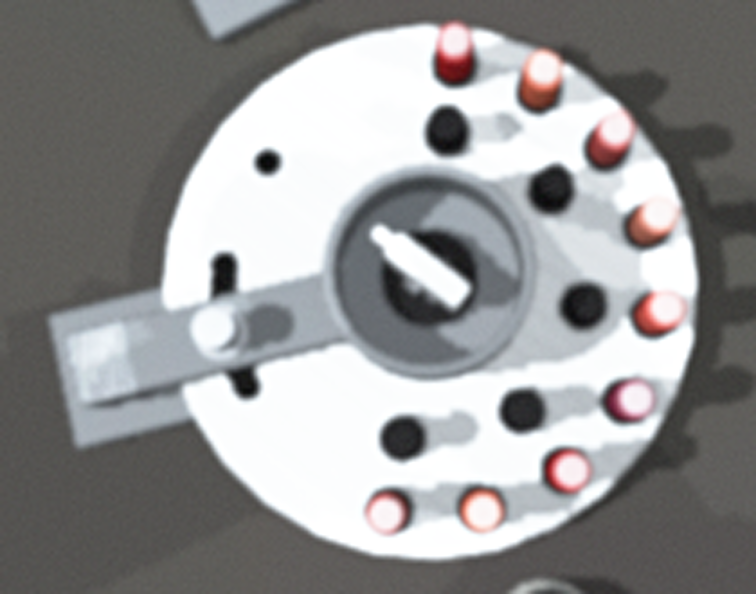

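View pics/scz.png

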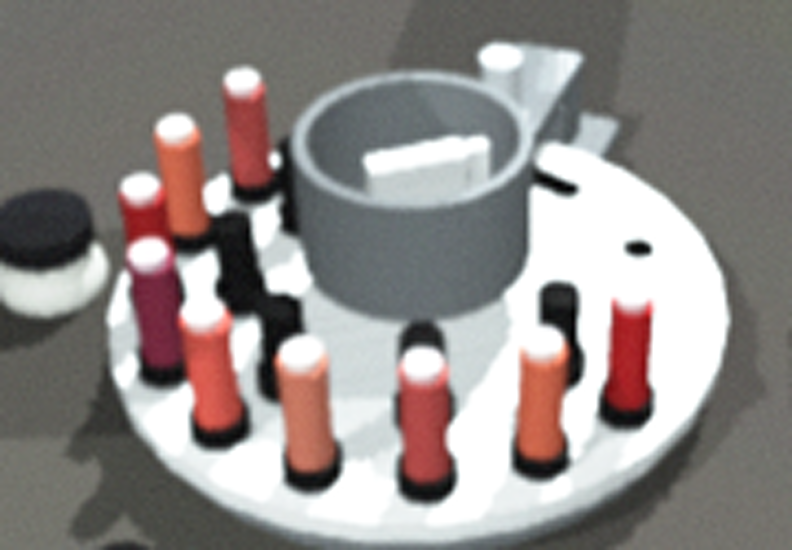

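The top zoom shows the round hole at zoom (267,161) and the pin head top at (215,328). The bar runs from its nose at (378,235) to (460,300). The well rim's outer edge spans about x 325–537 and y 165–378. I'll measure these now.

```bash
cat > h.py <<'E'
import cv2,numpy as np
from station import *
def ray(n,uv,z):
    c=camera_info(n);K=c["camera_matrix"];T=c["world_from_camera"]
    uv=np.atleast_2d(np.asarray(uv,float))
    d=np.c_[uv,np.ones(len(uv))]@np.linalg.inv(K).T@T[:3,:3].T
    o=T[:3,3]; return (o+d*((z-o[2])/d[:,2])[:,None])[:,:2]
def proj(n,P):
    c=camera_info(n);T=np.linalg.inv(c["world_from_camera"])
    p=(np.atleast_2d(P)@T[:3,:3].T+T[:3,3])@c["camera_matrix"].T
    return p[:,:2]/p[:,2:]
def circ(P):
    A=np.c_[2*P,np.ones(len(P))];s=np.linalg.lstsq(A,(P**2).sum(1),rcond=None)[0]
    return s[:2],np.sqrt(s[2]+s[:2]@s[:2])
E
python3 - <<'E'
from h import *
im=cv2.imread("pics/top0.png");g=cv2.cvtColor(im,cv2.COLOR_BGR2GRAY)
def z2p(p): return (np.array(p)+.5)/3.6-.5+np.array([140,170])
# disc
m=(g>185).astype(np.uint8)
cs=max(cv2.findContours(m,0,cv2.CHAIN_APPROX_NONE)[0],key=cv2.contourArea)[:,0]
P=ray("top",cs,.032)
c,r=circ(P)
for t in (.008,.004,.002,.002):
    k=abs(np.hypot(*(P-c).T)-r)<t; c2,r2=circ(P[k]); c,r=c2,r2
print("disc",c,r,k.sum(),len(k))
# well rim: points by eye + radial
print("rim extents",ray("top",[z2p(p) for p in [(325,271),(537,271),(431,165),(431,378)]],.118), circ(ray("top",[z2p(p) for p in [(325,271),(537,271),(431,165),(431,378)]],.118)))
print("hole",ray("top",z2p((267,161)),.032))
x,y=z2p((215,328));
print("pinmask")
sub=np.zeros_like(g);x0,y0=int(x)-9,int(y)-9
hsv=g[y0:y0+19,x0:x0+19]
for th in (200,215,230):
    mm=(hsv>th).astype(np.uint8);n,l,s,ce=cv2.connectedComponentsWithStats(mm)
    i=l[9,9];u=ce[i]+[x0,y0];print(th,s[i],u,ray("top",u,.096))
# bar
x0,y0,x1,y1=[int(v) for v in (*z2p((365,220)),*z2p((478,318)))]
hs=g[y0:y1,x0:x1]
for th in (170,190,210):
    mm=(hs>th).astype(np.uint8);n,l,s,ce=cv2.connectedComponentsWithStats(mm)
    i=1+np.argmax(s[1:,4]);pp=np.argwhere(l==i)[:,::-1]+[x0,y0]
    W=ray("top",pp,.108);mu=W.mean(0);v=np.linalg.svd(W-mu)[2][0]
    pr=(W-mu)@v; q=(W-mu)@np.array([-v[1],v[0]])
    print(th,len(pp),mu,v,np.degrees(np.arctan2(v[1],v[0])),np.ptp(pr),np.ptp(q))
print(np.round(ray("top",[[172,270]],.058),3))
for n,u,z in (("jar",(291,346),.04),("lip",(375,231),.07),("comp",(207,157),.016)): print(n,ray("top",u,z))
E
```

```text
disc [ 0.92766025 -0.01517591] 0.3402236449598839 8 1213
rim extents [[ 0.53403923  0.01668563]
 [ 0.53570232 -0.08112486]
 [ 0.58440014 -0.03119124]
 [ 0.48587285 -0.0331492 ]] (array([ 0.53513836, -0.0322149 ]), np.float64(0.04909355099836445))
hole [[0.5986688 0.0542635]]
pinmask
200 [  0   0  16  19 184] [197.81521739 259.54347826] [[0.5104554  0.07181525]]
215 [  3   4  12  14 124] [198.41935484 260.7016129 ] [[0.50851728 0.07071474]]
230 [  3   4  11  13 102] [198.39215686 260.42156863] [[0.50898912 0.07077989]]
170 246 [ 0.5382524  -0.02695924] [-0.59324011 -0.80502557] -126.38727478260651 0.05369846438555723 0.01591878581407599
190 228 [ 0.53834203 -0.02714689] [-0.598909   -0.80081709] -126.79180024145214 0.0522425818664044 0.013573402571005432
210 216 [ 0.53849172 -0.02721248] [-0.59186168 -0.80603954] -126.28923054075825 0.051957214995060896 0.013084186663941108
[[0.494 0.122]]
jar [[ 0.36539856 -0.0903998 ]]
lip [[ 0.56785256 -0.23598905]]
comp [[0.71253311 0.07294258]]
```

```bash
python3 - <<'E'
from h import *
im=cv2.imread("pics/top0.png");g=cv2.cvtColor(im,cv2.COLOR_BGR2GRAY)
m=np.zeros_like(g);m[172:330,180:340]=(g[172:330,180:340]>165)
cs=max(cv2.findContours(m,0,cv2.CHAIN_APPROX_NONE)[0],key=cv2.contourArea)
H=cv2.convexHull(cs)[:,0];P=ray("top",H,.032);c,r=np.array([.53,-.03]),.135
k=np.ones(len(P),bool)
for t in (.012,.004,.003,.003):
    k=abs(np.hypot(*(P-c).T)-r)<t; c,r=circ(P[k]);print("disc",c,r,k.sum(),len(k))
# rim inner/outer by radial gradient on plane .118
big=cv2.GaussianBlur(g,(0,0),.7).astype(np.float32)
ctr=np.array([.535,-.0322])
for lo,hi,name in((.046,.056,"outer"),(.036,.047,"inner")):
    pts=[]
    for a in np.radians(np.arange(0,360,4)):
        rr=np.arange(lo,hi,.0005);W=np.c_[ctr+rr[:,None]*[np.cos(a),np.sin(a)],np.full(len(rr),.118)]
        uv=proj("top",W).astype(np.float32)
        v=cv2.remap(big,uv[:,0].reshape(1,-1),uv[:,1].reshape(1,-1),1)[0]
        gr=np.gradient(v);i=np.argmax(abs(gr))
        if 1<i<len(rr)-2 and abs(gr[i])>1.5: pts.append(W[i,:2])
    pts=np.array(pts);cc,r=circ(pts)
    for _ in range(4):
        k=abs(np.hypot(*(pts-cc).T)-r)<.002;cc,r=circ(pts[k])
    print(name,cc,r,k.sum(),len(pts))
# pin head in scene
s=cv2.imread("pics/scene0.png")
u=np.array([(500/4.4)+160-.5,(58/4.4)+150-.5]);print("pin scene",u,ray("scene",u,.096))
# arm sides in zoom : upper and lower edges (z=.058)
z=lambda p:(np.array(p)+.5)/3.6-.5+np.array([140,170])
up=ray("top",[z((165,293)),z((325,273))],.058);print("arm up",up)
E
python3 - <<'E'
import cv2
a=cv2.imread("pics/top0.png")[230:300,148:268]; cv2.imwrite("pics/topz2.png",cv2.resize(a,None,fx=6.5,fy=6.5,interpolation=cv2.INTER_CUBIC))
E
```

```text
disc [ 0.53618141 -0.0296813 ] 0.13606061742677614 42 43
disc [ 0.53626398 -0.03027881] 0.13575567456023874 41 43
disc [ 0.53626398 -0.03027881] 0.13575567456023874 41 43
disc [ 0.53626398 -0.03027881] 0.13575567456023874 41 43
outer [ 0.53494156 -0.03186812] 0.049892642078021195 46 51
inner [ 0.5357157  -0.03086612] 0.043990634340084066 70 82
pin scene [273.13636364 162.68181818] [[0.51043088 0.07006509]]
arm up [[0.52774888 0.09936752]
 [0.53896062 0.02091642]]
```

View pics/topz2.png

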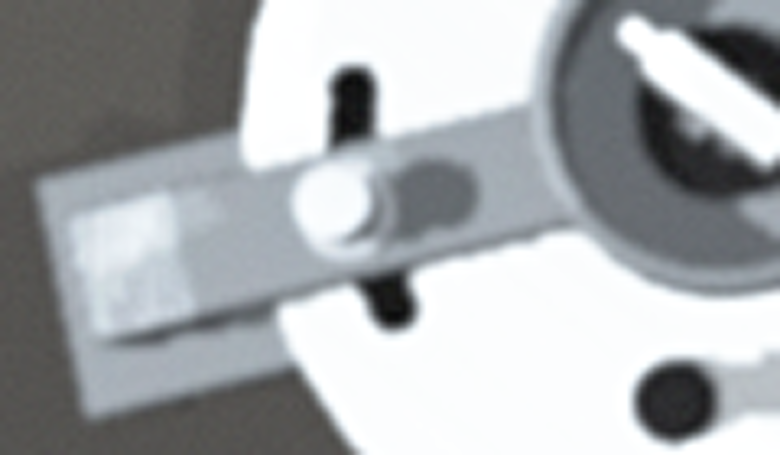

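```bash
python3 - <<'E'
from h import *
z=lambda p:(np.array(p)+.5)/6.5-.5+np.array([148,230])
A=np.array([.5355,-.0311])
for n,a,b in(("up",(265,160),(530,105)),("low",(310,290),(575,232))):
    q=ray("top",[z(b),z(a)],.058);d=q[1]-q[0];d/=np.hypot(*d);w=A-q[0];print(n,q,np.degrees(np.arctan2(d[1],d[0])),"axis dist",d[0]*w[1]-d[1]*w[0])
p=ray("top",z((336,203)),.096)[0];ps=np.array([.5104,.0701])
for q in (p,ps,np.array([.5987,.0543])):
    d=q-A;print(q,np.hypot(*d),np.degrees(np.arctan2(d[1],d[0])))
E
```

```text
up [[0.53847546 0.0223268 ]
 [0.52222745 0.09403507]] 102.76678844485863 axis dist 0.014708323731755336
low [[0.50407387 0.00905699]
 [0.48726412 0.080328  ]] 103.27106737472249 axis dist -0.02136851980184238
[0.50836201 0.06927154] 0.10397555889171586 105.12961890228651
[0.5104 0.0701] 0.10426624573657575 103.92962199618717
[0.5987 0.0543] 0.10624217618253122 53.49682485069712
```

Request:
move_arm --rows '[{"delta_pos": [1.31,3.485,0],"delta_rot": [0,0,4.14],"hand": 8},{"delta_pos": [1.31,3.485,0],"delta_rot": [0,0,4.14],"hand": 7},{"delta_pos": [1.31,3.485,0],"delta_rot": [0,0,4.14],"hand": 6},{"delta_pos": [1.31,3.485,0],"delta_rot": [0,0,4.14],"hand": 5},{"delta_pos": [1.31,3.485,0],"delta_rot": [0,0,4.14],"hand": 4},{"delta_pos": [1.31,3.485,0],"delta_rot": [0,0,4.14],"hand": 3.4},{"delta_pos": [1.31,3.485,0],"delta_rot": [0,0,4.14],"hand": 3.4},{"delta_pos": [1.31,3.485,0],"delta_rot": [0,0,4.14],"hand": 3.4},{"delta_pos": [1.31,3.485,0],"delta_rot": [0,0,4.14],"hand": 3.4},{"delta_pos": [1.31,3.485,0],"delta_rot": [0,0,4.14],"hand": 3.4}]' --force 30

```text
t: 1.1
eef_pos: [0.3788, -0.2779, 0.2484]
ee_rot: [3.141, 0.0, -2.04]
force: [1.0, 0.6, -0.2]
width: 0.034
```

Request:
move_arm --rows '[{"delta_pos": [1.31,3.485,0],"delta_rot": [0,0,4.14],"hand": 3.4},{"delta_pos": [1.31,3.485,0],"delta_rot": [0,0,4.14],"hand": 3.4},{"delta_pos": [1.31,3.485,0],"delta_rot": [0,0,4.14],"hand": 3.4},{"delta_pos": [1.31,3.485,0],"delta_rot": [0,0,4.14],"hand": 3.4},{"delta_pos": [1.31,3.485,0],"delta_rot": [0,0,4.14],"hand": 3.4},{"delta_pos": [1.31,3.485,0],"delta_rot": [0,0,4.14],"hand": 3.4},{"delta_pos": [1.31,3.485,0],"delta_rot": [0,0,4.14],"hand": 3.4},{"delta_pos": [1.31,3.485,0],"delta_rot": [0,0,4.14],"hand": 3.4},{"delta_pos": [1.31,3.485,0],"delta_rot": [0,0,4.14],"hand": 3.4},{"delta_pos": [1.31,3.485,0],"delta_rot": [0,0,4.14],"hand": 3.4}]'

```text
t: 2.1
eef_pos: [0.5098, 0.0707, 0.2484]
ee_rot: [3.141, 0.0, -1.317]
force: [0.3, -0.4, 0.4]
width: 0.0337
```

```bash
python3 - <<'E'
from h import *
s=get_state();print(s["t"],s["eef_pos"],np.degrees(s["ee_rot"]),s["width"],s["q"],s["force"])
E
```

```text
2.1 [0.50976746 0.07065619 0.24842303] [ 1.79984654e+02  2.56075890e-03 -7.54871734e+01] 0.03373127284852206 [ 5.19545641e-01  9.37015940e-02 -3.36331159e-01 -1.24956593e-04
 -1.14101022e+00 -2.66196947e-01] [ 0.32140754 -0.42395566  0.42416994]
```

Request:
move_arm --rows '[{"delta_pos": [-0.05,-0.1,-1.5],"delta_rot": [0,0,0],"hand": 3.4},{"delta_pos": [0,0,-2],"delta_rot": [0,0,0],"hand": 3.4},{"delta_pos": [0,0,-2],"delta_rot": [0,0,0],"hand": 3.4},{"delta_pos": [0,0,-2],"delta_rot": [0,0,0],"hand": 3.4},{"delta_pos": [0,0,-1.5],"delta_rot": [0,0,0],"hand": 3.4},{"delta_pos": [0,0,-1.5],"delta_rot": [0,0,0],"hand": 3.4},{"delta_pos": [0,0,-1],"delta_rot": [0,0,0],"hand": 3.4},{"delta_pos": [0,0,-0.6],"delta_rot": [0,0,0],"hand": 3.4},{"delta_pos": [0,0,0],"delta_rot": [0,0,0],"hand": 3.4},{"delta_pos": [0,0,0],"delta_rot": [0,0,0],"hand": 3.4}]'

```text
t: 3.1
eef_pos: [0.5095, 0.0682, 0.128]
ee_rot: [-3.141, -0.0, -1.321]
force: [0.3, -0.4, 0.6]
width: 0.0344
```

```bash
python3 - <<'E'
from h import *
a=grab_frame("scene")[60:260,150:390];cv2.imwrite("pics/s1.png",cv2.resize(a,None,fx=3,fy=3,interpolation=2))
E
```

```text
(no output)
```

View pics/s1.png

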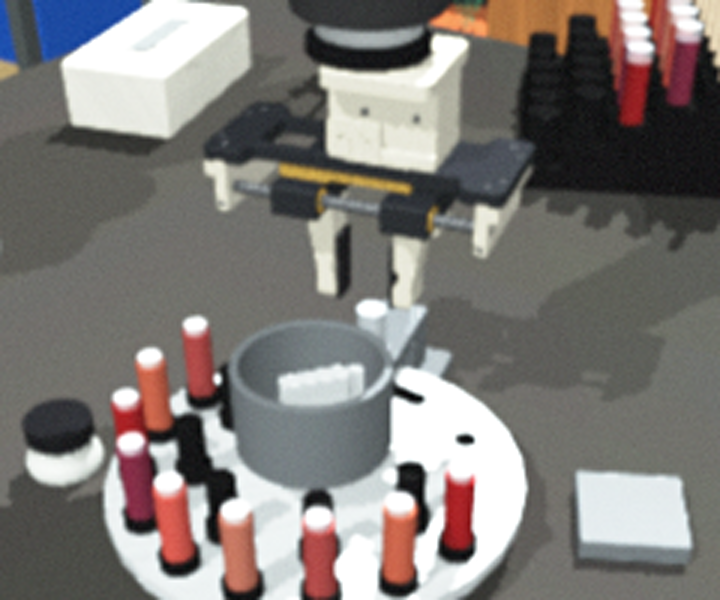

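The fingertips at zoom (330,290) and (405,300) straddle the pin head at (371,308). I'll descend and grip.

Request:
move_arm --rows '[{"delta_pos": [0,0.1,-1],"delta_rot": [0,0,0],"hand": 3.4},{"delta_pos": [0,0,-1],"delta_rot": [0,0,0],"hand": 3.4},{"delta_pos": [0,0,-0.8],"delta_rot": [0,0,0],"hand": 3.4},{"delta_pos": [0,0,-0.6],"delta_rot": [0,0,0],"hand": 3.4},{"delta_pos": [0,0,-0.4],"delta_rot": [0,0,0],"hand": 3.4},{"delta_pos": [0,0,0],"delta_rot": [0,0,0],"hand": 3.4},{"delta_pos": [0,0,0],"delta_rot": [0,0,0],"hand": 2.6},{"delta_pos": [0,0,0],"delta_rot": [0,0,0],"hand": 2.0},{"delta_pos": [0,0,0],"delta_rot": [0,0,0],"hand": 1.5},{"delta_pos": [0,0,0],"delta_rot": [0,0,0],"hand": 1.5}]'

```text
t: 4.15
eef_pos: [0.5096, 0.0692, 0.0899]
ee_rot: [-3.141, 0.0, -1.321]
force: [0.6, 0.5, 0.3]
width: 0.0189
```

Request:
move_arm --rows '[{"delta_pos": [0,0,0],"delta_rot": [0,0,0],"hand": 1.2},{"delta_pos": [0,0,0.2],"delta_rot": [0,0,0],"hand": 1.2},{"delta_pos": [0,0,0.3],"delta_rot": [0,0,0],"hand": 1.2},{"delta_pos": [0,0,0.3],"delta_rot": [0,0,0],"hand": 1.2},{"delta_pos": [0,0,0.3],"delta_rot": [0,0,0],"hand": 1.2},{"delta_pos": [0,0,0.3],"delta_rot": [0,0,0],"hand": 1.2},{"delta_pos": [0,0,0.3],"delta_rot": [0,0,0],"hand": 1.2},{"delta_pos": [0,0,0.3],"delta_rot": [0,0,0],"hand": 1.2},{"delta_pos": [0,0,0.2],"delta_rot": [0,0,0],"hand": 1.2},{"delta_pos": [0,0,0],"delta_rot": [0,0,0],"hand": 1.2}]'

```text
t: 5.15
eef_pos: [0.5095, 0.0693, 0.1122]
ee_rot: [-3.141, 0.0, -1.32]
force: [3.1, 1.5, 1.7]
width: 0.0193
```

```bash
python3 - <<'E'
from h import *
a=grab_frame("scene")[60:260,150:390];cv2.imwrite("pics/s2.png",cv2.resize(a,None,fx=3,fy=3,interpolation=2))
s=get_state();print(s["eef_pos"],s["width"],s["force"])
E
```

```text
[0.50952573 0.06925279 0.11219777] 0.019611443656726034 [2.18971065 0.16928978 1.15520127]
```

View pics/s2.png

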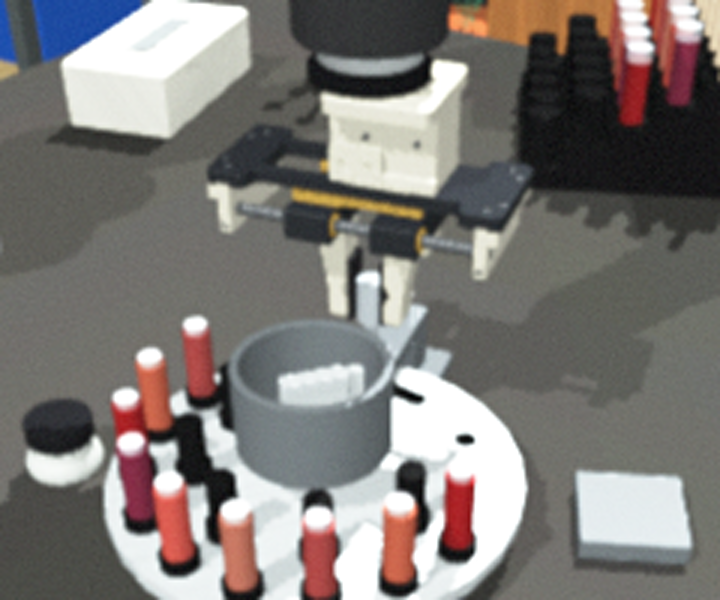

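The pin head came up with the grip: its top moved from zoom row 308 to 275. I'll release it, rise and go over the knob.

Request:
move_arm --rows '[{"delta_pos": [0,0,0],"delta_rot": [0,0,0],"hand": 2.4},{"delta_pos": [0,0,0],"delta_rot": [0,0,0],"hand": 3.4},{"delta_pos": [0,0,0],"delta_rot": [0,0,0],"hand": 3.4},{"delta_pos": [0,0,1],"delta_rot": [0,0,0],"hand": 3.4},{"delta_pos": [0,0,2],"delta_rot": [0,0,0],"hand": 3.4},{"delta_pos": [0,0,2],"delta_rot": [0,0,0],"hand": 3.4},{"delta_pos": [0,0,1],"delta_rot": [0,0,0],"hand": 3.4},{"delta_pos": [0.4,-1.5,0],"delta_rot": [0,0,-7],"hand": 3.0},{"delta_pos": [0.4,-1.5,0],"delta_rot": [0,0,-7],"hand": 2.6},{"delta_pos": [0.4,-1.5,0],"delta_rot": [0,0,-7],"hand": 2.6}]'

```text
t: 6.2
eef_pos: [0.5211, 0.0237, 0.1718]
ee_rot: [3.141, 0.0, -1.692]
force: [0.9, -0.2, -1.2]
width: 0.0266
```

Request:
move_arm --rows '[{"delta_pos": [0.4,-1.5,0],"delta_rot": [0,0,-7],"hand": 2.6},{"delta_pos": [0.4,-1.5,0],"delta_rot": [0,0,-7],"hand": 2.6},{"delta_pos": [0.4,-1.5,0],"delta_rot": [0,0,-7],"hand": 2.6},{"delta_pos": [0.2,-1.0,0],"delta_rot": [0,0,-7],"hand": 2.6},{"delta_pos": [0,0,0],"delta_rot": [0,0,-1.9],"hand": 2.6},{"delta_pos": [0,0,0],"delta_rot": [0,0,0],"hand": 2.6},{"delta_pos": [0,0,-0.5],"delta_rot": [0,0,0],"hand": 2.6},{"delta_pos": [0,0,-1],"delta_rot": [0,0,0],"hand": 2.6},{"delta_pos": [0,0,-0.5],"delta_rot": [0,0,0],"hand": 2.6},{"delta_pos": [0,0,0],"delta_rot": [0,0,0],"hand": 2.6}]'

```text
t: 7.2
eef_pos: [0.5344, -0.0308, 0.1502]
ee_rot: [3.14, -0.002, -2.208]
force: [-0.3, 0.1, 0.2]
width: 0.0262
```

```bash
python3 - <<'E'
from h import *
f=grab_frame("scene");cv2.imwrite("pics/s3f.png",f)
cv2.imwrite("pics/s3.png",cv2.resize(f[60:260,150:390],None,fx=3,fy=3,interpolation=2))
s=get_state();print(s["t"],s["eef_pos"],np.degrees(s["ee_rot"]),s["width"],s["force"])
E
```

```text
7.25 [ 0.53478734 -0.03084812  0.15083779] [ 1.79948490e+02 -7.06267324e-02 -1.26537187e+02] 0.0259423179575073 [-0.22940366 -0.158732    0.76042111]
```

View pics/s3.png

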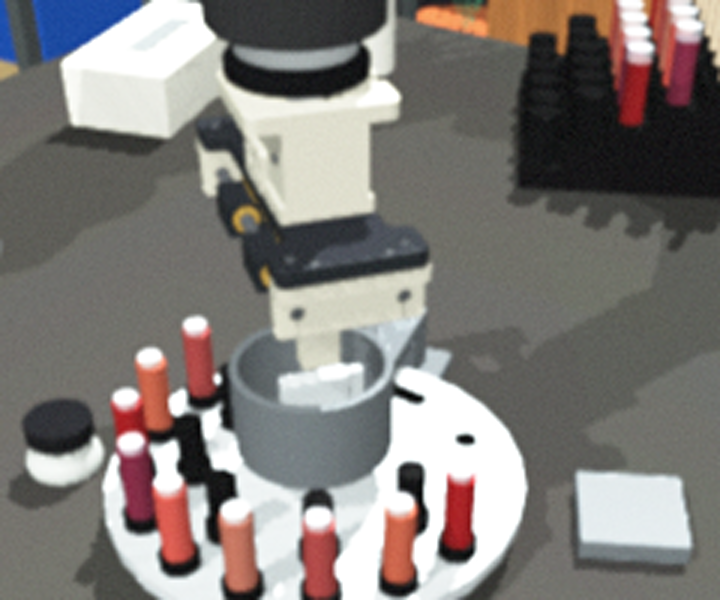

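```bash
python3 - <<'E'
from h import *
A=np.array([.5348,-.0308]);d=np.array([np.cos(np.radians(143.5)),np.sin(np.radians(143.5))])
for r in (-34,-13,13,34):
    p=proj("scene",[*(A+d*r/1000),.129])[0];print(r,p,(p-[150,60])*3)
E
```

```text
-34 [257.29576634 185.33225577] [321.88729903 375.9967673 ]
-13 [253.89651903 178.88920451] [311.68955708 356.66761352]
13 [249.89991681 171.31390606] [299.69975043 333.94171818]
34 [246.83091091 165.49680585] [290.49273274 316.49041754]
```

The near fingertip appears at zoom (320,362), within the predicted rows 357–376, so I'll descend into the well and grip.

Request:
move_arm --rows '[{"delta_pos": [0.05,0,-0.8],"delta_rot": [0,0,0],"hand": 2.6},{"delta_pos": [0,0,-1],"delta_rot": [0,0,0],"hand": 2.6},{"delta_pos": [0,0,-1],"delta_rot": [0,0,0],"hand": 2.6},{"delta_pos": [0,0,-1],"delta_rot": [0,0,0],"hand": 2.6},{"delta_pos": [0,0,-0.6],"delta_rot": [0,0,0],"hand": 2.6},{"delta_pos": [0,0,-0.2],"delta_rot": [0,0,0],"hand": 2.6},{"delta_pos": [0,0,0],"delta_rot": [0,0,0],"hand": 2.6},{"delta_pos": [0,0,0],"delta_rot": [0,0,0],"hand": 1.9},{"delta_pos": [0,0,0],"delta_rot": [0,0,0],"hand": 1.2},{"delta_pos": [0,0,0],"delta_rot": [0,0,0],"hand": 0.8}]' --force 20

```text
t: 8.25
eef_pos: [0.5366, -0.0312, 0.106]
ee_rot: [-3.14, 0.001, -2.209]
force: [2.2, -1.3, 1.9]
width: 0.0115
```

```bash
python3 - <<'E'
from h import *
s=get_state();print(s["t"],s["eef_pos"],np.degrees(s["ee_rot"]),s["width"],s["force"],s["moment"])
E
```

```text
8.25 [ 0.53657001 -0.03124453  0.10598807] [-1.79900916e+02  3.93876924e-02 -1.26541170e+02] 0.011505803881303178 [ 2.21217849 -1.30168027  1.8849371 ] [-0.45515809 -0.60067987  0.12293484]
```

Request:
move_arm --rows '[{"delta_pos": [0,0,0],"delta_rot": [0,0,0],"hand": 0.8},{"delta_pos": [0,0,0],"delta_rot": [0,0,3],"hand": 0.8},{"delta_pos": [0,0,0],"delta_rot": [0,0,6],"hand": 0.8},{"delta_pos": [0,0,0],"delta_rot": [0,0,7],"hand": 0.8},{"delta_pos": [0,0,0],"delta_rot": [0,0,7],"hand": 0.8},{"delta_pos": [0,0,0],"delta_rot": [0,0,7],"hand": 0.8},{"delta_pos": [0,0,0],"delta_rot": [0,0,7],"hand": 0.8},{"delta_pos": [0,0,0],"delta_rot": [0,0,7],"hand": 0.8},{"delta_pos": [0,0,0],"delta_rot": [0,0,4.8],"hand": 0.8},{"delta_pos": [0,0,0],"delta_rot": [0,0,2],"hand": 0.8}]'

```text
t: 9.25
eef_pos: [0.5366, -0.0312, 0.106]
ee_rot: [-3.14, -0.001, -1.319]
force: [2.8, -3.0, -1.4]
width: 0.0119
```

```bash
python3 - <<'E'
from h import *
f=grab_frame("top");cv2.imwrite("pics/t4f.png",f)
cv2.imwrite("pics/t4.png",cv2.resize(f[170:335,140:350],None,fx=3.6,fy=3.6,interpolation=2))
s=get_state();print(s["t"],s["eef_pos"],np.degrees(s["ee_rot"]),s["width"],s["force"],s["moment"])
E
```

```text
9.3 [ 0.53658812 -0.03123074  0.1059966 ] [-1.79911240e+02 -4.39831075e-02 -7.55243391e+01] 0.011820392032747484 [ 2.65578103 -3.34995923 -2.24376017] [-1.26739584 -0.96872998  0.13718691]
```

View pics/t4.png

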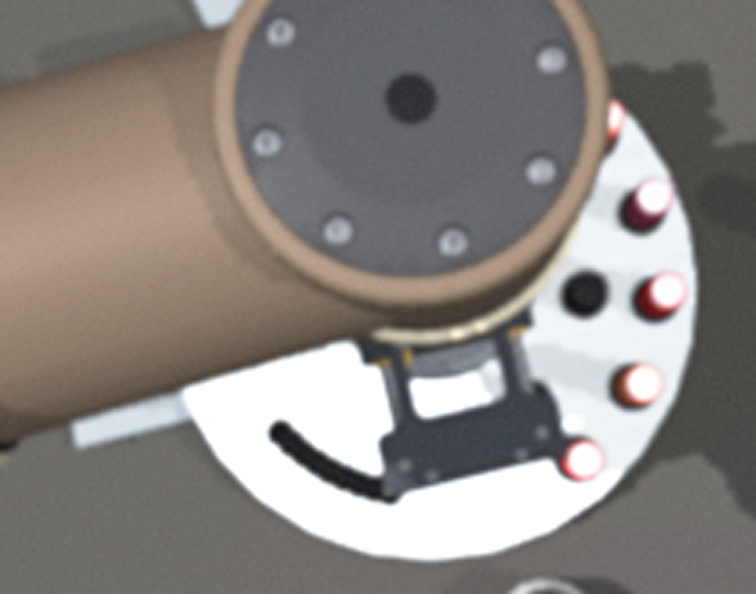

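The disc turned with the knob; the slot now runs from zoom (280,430) to (390,495). I'll release, back out and look at the whole stand.

Request:
move_arm --rows '[{"delta_pos": [0,0,0],"delta_rot": [0,0,0],"hand": 1.6},{"delta_pos": [0,0,0],"delta_rot": [0,0,0],"hand": 2.5},{"delta_pos": [0,0,0],"delta_rot": [0,0,0],"hand": 2.5},{"delta_pos": [0,0,1],"delta_rot": [0,0,0],"hand": 2.5},{"delta_pos": [0,0,2],"delta_rot": [0,0,0],"hand": 2.5},{"delta_pos": [0,0,2],"delta_rot": [0,0,0],"hand": 2.5},{"delta_pos": [0,0,2],"delta_rot": [0,0,0],"hand": 2.5},{"delta_pos": [0,-1,2],"delta_rot": [0,0,0],"hand": 2.5},{"delta_pos": [0,-3,1],"delta_rot": [0,0,0],"hand": 2.5},{"delta_pos": [0,-4,0],"delta_rot": [0,0,0],"hand": 2.5}]'

```text
t: 10.3
eef_pos: [0.537, -0.1107, 0.2086]
ee_rot: [-3.137, -0.001, -1.32]
force: [1.5, 0.9, -0.1]
width: 0.0249
```

Request:
move_arm --rows '[{"delta_pos": [0,-4,0],"delta_rot": [0,0,0],"hand": 3.4},{"delta_pos": [0,-4,0],"delta_rot": [0,0,0],"hand": 3.4},{"delta_pos": [0,-4,0],"delta_rot": [0,0,0],"hand": 3.4},{"delta_pos": [0,-4,0],"delta_rot": [0,0,0],"hand": 3.4},{"delta_pos": [0,-4,0],"delta_rot": [0,0,0],"hand": 3.4},{"delta_pos": [0,-4,0],"delta_rot": [0,0,0],"hand": 3.4},{"delta_pos": [0,-4,0],"delta_rot": [0,0,0],"hand": 3.4},{"delta_pos": [0,-3,0],"delta_rot": [0,0,0],"hand": 3.4},{"delta_pos": [0,-1,0],"delta_rot": [0,0,0],"hand": 3.4},{"delta_pos": [0,0,0],"delta_rot": [0,0,0],"hand": 3.4}]'

```text
t: 11.3
eef_pos: [0.5352, -0.4321, 0.2055]
ee_rot: [3.141, 0.0, -1.324]
force: [-0.5, 1.0, -0.2]
width: 0.0339
```

```bash
python3 - <<'E'
from h import *
f=grab_frame("top");cv2.imwrite("pics/t5f.png",f)
cv2.imwrite("pics/t5.png",cv2.resize(f[170:335,140:350],None,fx=3.6,fy=3.6,interpolation=2))
s=get_state();print(s["t"],s["eef_pos"],np.degrees(s["ee_rot"]),s["width"],s["force"])
E
```

```text
11.35 [ 0.53539961 -0.43102429  0.20566706] [ 1.79990525e+02  1.94660014e-02 -7.58330188e+01] 0.03434898453676527 [0.10055448 0.06241046 0.38686504]
```

View pics/t5.png

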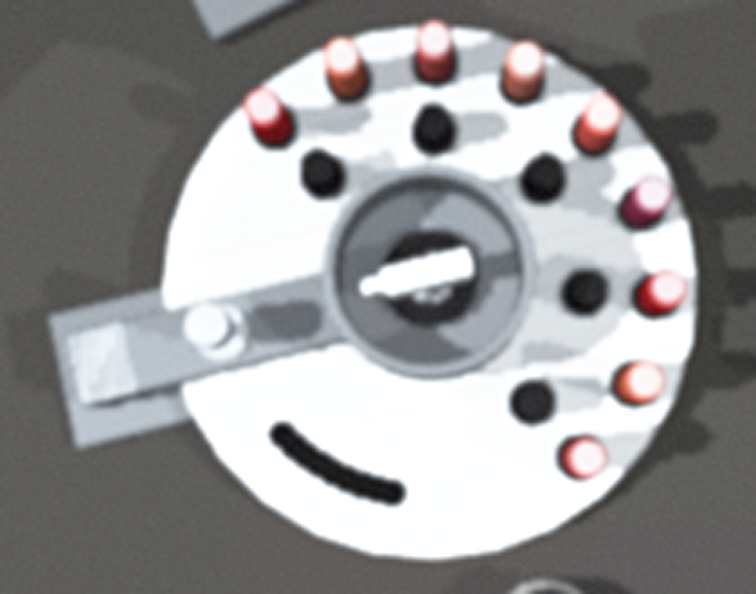

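```bash
python3 - <<'E'
from h import *
g=cv2.cvtColor(cv2.imread("pics/t5f.png"),cv2.COLOR_BGR2GRAY)
z2p=lambda p:(np.array(p)+.5)/3.6-.5+np.array([140,170])
A=np.array([.5355,-.0311])
x0,y0,x1,y1=[int(v) for v in (*z2p((350,235)),*z2p((485,310)))]
for th in (190,210,225):
    mm=(g[y0:y1,x0:x1]>th).astype(np.uint8);n,l,s,ce=cv2.connectedComponentsWithStats(mm)
    i=1+np.argmax(s[1:,4]);W=ray("top",np.argwhere(l==i)[:,::-1]+[x0,y0],.108);mu=W.mean(0);v=np.linalg.svd(W-mu)[2][0]
    print(th,mu,np.degrees(np.arctan2(v[1],v[0]))%180,mu-A)
def ang(p,z):
    d=ray("top",p,z)[0]-A;return np.hypot(*d),np.degrees(np.arctan2(d[1],d[0]))
print("slot",[ang(z2p(p),.032) for p in((282,434),(395,492))])
u=z2p((210,326));print("pin",[ray("top",u,.096+h) for h in(.02,.024)],[ang(u,.096+h) for h in(.02,.024)])
print("post corners base",[ray("top",z2p(p),0.0) for p in((50,316),(78,446))])
# slot earlier ends
print("slot0",[ang(z2p(p),.032) for p in((223,265),(247,388))])
E
```

```text
190 [ 0.53474079 -0.02666367] 105.30474941297054 [-0.00075921  0.00443633]
210 [ 0.53484508 -0.02666147] 105.16994123634838 [-0.00065492  0.00443853]
225 [ 0.53496546 -0.02689046] 105.2737716900768 [-0.00053454  0.00420954]
slot [(np.float64(0.10476859022057626), np.float64(135.86022566899985)), (np.float64(0.10404727479514919), np.float64(171.31106725964582))]
pin [array([[0.50802074, 0.06883372]]), array([[0.50775274, 0.06829944]])] [(np.float64(0.10364293362919179), np.float64(105.37491365783042)), (np.float64(0.10319961237850012), np.float64(105.59702711527498))]
post corners base [array([[0.51962678, 0.16807929]]), array([[0.45282372, 0.14990903]])]
slot0 [(np.float64(0.10621315150450515), np.float64(85.0357165961041)), (np.float64(0.10539597001182893), np.float64(119.95640407279711))]
```

The bar reads 105.2°, the slot ends put the disc zero at about 104.9°, and the pin is at about 105° from the axis. That is aligned within the 0.03 rad tolerance. I'll go back to the pin.

Request:
move_arm --rows '[{"delta_pos": [0,2,0],"delta_rot": [0,0,0],"hand": 3.4},{"delta_pos": [-0.2,4,0],"delta_rot": [0,0,0],"hand": 3.4},{"delta_pos": [-0.3,4,0],"delta_rot": [0,0,0],"hand": 3.4},{"delta_pos": [-0.3,4,0],"delta_rot": [0,0,0],"hand": 3.4},{"delta_pos": [-0.3,4,0],"delta_rot": [0,0,0],"hand": 3.4},{"delta_pos": [-0.3,4,0],"delta_rot": [0,0,0],"hand": 3.4},{"delta_pos": [-0.3,4,0],"delta_rot": [0,0,0],"hand": 3.4},{"delta_pos": [-0.3,4,0],"delta_rot": [0,0,0],"hand": 3.4},{"delta_pos": [-0.3,4,0],"delta_rot": [0,0,0],"hand": 3.4},{"delta_pos": [-0.3,4,0],"delta_rot": [0,0,0],"hand": 3.4}]'

```text
t: 12.35
eef_pos: [0.5088, -0.0482, 0.2064]
ee_rot: [-3.14, 0.0, -1.321]
force: [0.8, -0.6, -0.1]
width: 0.0342
```

Request:
move_arm --rows '[{"delta_pos": [0,4,0],"delta_rot": [0,0,0],"hand": 3.4},{"delta_pos": [0,4,0],"delta_rot": [0,0,0],"hand": 3.4},{"delta_pos": [0,3,0],"delta_rot": [0,0,0],"hand": 3.4},{"delta_pos": [0,1,0],"delta_rot": [0,0,0],"hand": 3.4},{"delta_pos": [0,0,-1],"delta_rot": [0,0,0],"hand": 3.4},{"delta_pos": [0,0,-2],"delta_rot": [0,0,0],"hand": 3.4},{"delta_pos": [0,0,-1.5],"delta_rot": [0,0,0],"hand": 3.4},{"delta_pos": [0,0,-0.5],"delta_rot": [0,0,0],"hand": 3.4},{"delta_pos": [0,0,0],"delta_rot": [0,0,0],"hand": 3.4},{"delta_pos": [0,0,0],"delta_rot": [0,0,0],"hand": 3.4}]'

```text
t: 13.35
eef_pos: [0.5099, 0.0688, 0.1561]
ee_rot: [-3.141, -0.0, -1.323]
force: [0.1, -0.1, 0.4]
width: 0.034
```

```bash
python3 - <<'E'
from h import *
f=grab_frame("scene");cv2.imwrite("pics/s6f.png",f)
cv2.imwrite("pics/s6.png",cv2.resize(f[60:260,150:390],None,fx=3,fy=3,interpolation=2))
s=get_state();print(s["t"],s["eef_pos"],np.degrees(s["ee_rot"]),s["width"],s["force"])
E
```

```text
13.4 [0.51011072 0.06896159 0.15628455] [-1.79938460e+02  3.39922851e-03 -7.57791134e+01] 0.03426388115596572 [-0.55158663 -0.21531598  0.0806262 ]
```

View pics/s6.png

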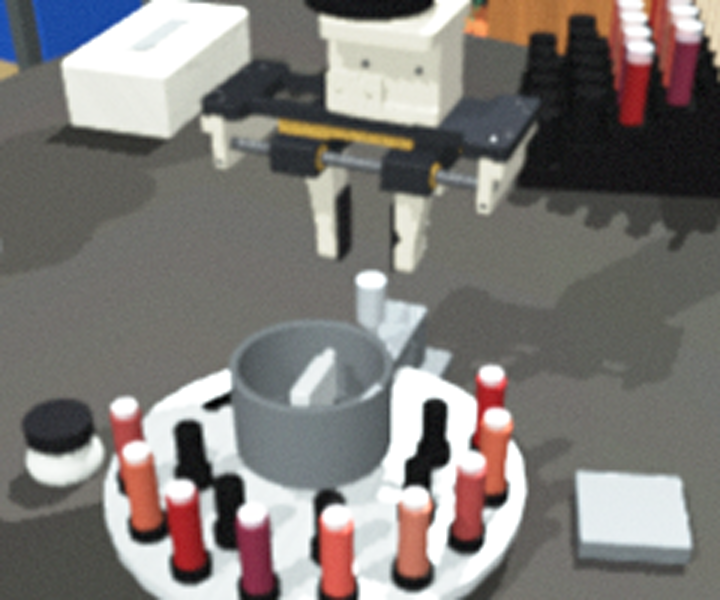

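The pin head stands raised at zoom (371,280), centred under the fingers at (330,250) and (408,262). I'll descend and grip.

Request:
move_arm --rows '[{"delta_pos": [-0.05,0,-0.8],"delta_rot": [0,0,0],"hand": 3.4},{"delta_pos": [0,0,-1],"delta_rot": [0,0,0],"hand": 3.4},{"delta_pos": [0,0,-1],"delta_rot": [0,0,0],"hand": 3.4},{"delta_pos": [0,0,-1],"delta_rot": [0,0,0],"hand": 3.4},{"delta_pos": [0,0,-0.6],"delta_rot": [0,0,0],"hand": 3.4},{"delta_pos": [0,0,0],"delta_rot": [0,0,0],"hand": 3.4},{"delta_pos": [0,0,0],"delta_rot": [0,0,0],"hand": 2.6},{"delta_pos": [0,0,0],"delta_rot": [0,0,0],"hand": 2.0},{"delta_pos": [0,0,0],"delta_rot": [0,0,0],"hand": 1.2},{"delta_pos": [0,0,0],"delta_rot": [0,0,0],"hand": 1.2}]' --force 30

```text
t: 14.4
eef_pos: [0.5095, 0.0693, 0.112]
ee_rot: [-3.141, 0.0, -1.322]
force: [1.0, 0.5, 0.6]
width: 0.0196
```

Request:
move_arm --rows '[{"delta_pos": [0,0,0],"delta_rot": [0,0,0],"hand": 1.2},{"delta_pos": [0,0,-0.3],"delta_rot": [0,0,0],"hand": 1.2},{"delta_pos": [0,0,-0.3],"delta_rot": [0,0,0],"hand": 1.2},{"delta_pos": [0,0,-0.3],"delta_rot": [0,0,0],"hand": 1.2},{"delta_pos": [0,0,-0.3],"delta_rot": [0,0,0],"hand": 1.2},{"delta_pos": [0,0,-0.2],"delta_rot": [0,0,0],"hand": 1.2},{"delta_pos": [0,0,-0.2],"delta_rot": [0,0,0],"hand": 1.2},{"delta_pos": [0,0,-0.2],"delta_rot": [0,0,0],"hand": 1.2},{"delta_pos": [0,0,0],"delta_rot": [0,0,0],"hand": 1.2},{"delta_pos": [0,0,0],"delta_rot": [0,0,0],"hand": 1.2}]'

```text
t: 15.4
eef_pos: [0.5095, 0.0693, 0.0933]
ee_rot: [-3.141, 0.0, -1.322]
force: [4.7, 1.6, -3.7]
width: 0.0196
```

Request:
move_arm --rows '[{"delta_pos": [0,0,-0.1],"delta_rot": [0,0,0],"hand": 1.2},{"delta_pos": [0,0,-0.1],"delta_rot": [0,0,0],"hand": 1.2},{"delta_pos": [0,0,-0.1],"delta_rot": [0,0,0],"hand": 1.2},{"delta_pos": [0,0,-0.1],"delta_rot": [0,0,0],"hand": 1.2},{"delta_pos": [0,0,-0.1],"delta_rot": [0,0,0],"hand": 1.2},{"delta_pos": [0,0,-0.1],"delta_rot": [0,0,0],"hand": 1.2},{"delta_pos": [0,0,0],"delta_rot": [0,0,0],"hand": 1.2},{"delta_pos": [0,0,0],"delta_rot": [0,0,0],"hand": 1.2},{"delta_pos": [0,0,0],"delta_rot": [0,0,0],"hand": 1.2},{"delta_pos": [0,0,0],"delta_rot": [0,0,0],"hand": 1.2}]'

```text
t: 16.4
eef_pos: [0.5096, 0.0693, 0.0894]
ee_rot: [-3.14, -0.0, -1.322]
force: [-4.1, 2.0, 22.4]
width: 0.0194
```

The pin bottomed out at TCP z 0.0894, which matches the original home grip, with 22 N of resistance. I'll release and back off to check.

Request:
move_arm --rows '[{"delta_pos": [0,0,0],"delta_rot": [0,0,0],"hand": 2.4},{"delta_pos": [0,0,0],"delta_rot": [0,0,0],"hand": 3.4},{"delta_pos": [0,0,0],"delta_rot": [0,0,0],"hand": 3.4},{"delta_pos": [0,0,1],"delta_rot": [0,0,0],"hand": 3.4},{"delta_pos": [0,0,2],"delta_rot": [0,0,0],"hand": 3.4},{"delta_pos": [0,0,2],"delta_rot": [0,0,0],"hand": 3.4},{"delta_pos": [0,0,3],"delta_rot": [0,0,0],"hand": 3.4},{"delta_pos": [0,0,3],"delta_rot": [0,0,0],"hand": 3.4},{"delta_pos": [0,-3,1],"delta_rot": [0,0,0],"hand": 3.4},{"delta_pos": [0,-4,0],"delta_rot": [0,0,0],"hand": 3.4}]'

```text
t: 17.4
eef_pos: [0.5102, -0.0004, 0.2103]
ee_rot: [-3.138, 0.0, -1.319]
force: [0.8, -0.2, -0.3]
width: 0.0336
```

Request:
move_arm --rows '[{"delta_pos": [0,-5,0],"delta_rot": [0,0,0],"hand": 3.4},{"delta_pos": [0,-5,0],"delta_rot": [0,0,0],"hand": 3.4},{"delta_pos": [0,-5,0],"delta_rot": [0,0,0],"hand": 3.4},{"delta_pos": [0,-5,0],"delta_rot": [0,0,0],"hand": 3.4},{"delta_pos": [0,-5,0],"delta_rot": [0,0,0],"hand": 3.4},{"delta_pos": [0,-5,0],"delta_rot": [0,0,0],"hand": 3.4},{"delta_pos": [0,-5,0],"delta_rot": [0,0,0],"hand": 3.4},{"delta_pos": [0,-5,0],"delta_rot": [0,0,0],"hand": 3.4},{"delta_pos": [0,-2,0],"delta_rot": [0,0,0],"hand": 3.4},{"delta_pos": [0,0,0],"delta_rot": [0,0,0],"hand": 3.4}]'

```text
t: 18.4
eef_pos: [0.5082, -0.4233, 0.2067]
ee_rot: [3.14, 0.001, -1.326]
force: [0.7, 1.0, -0.4]
width: 0.0343
```

```bash
python3 - <<'E'
from h import *
f=grab_frame("scene");cv2.imwrite("pics/s7f.png",f)
t=grab_frame("top");cv2.imwrite("pics/t7f.png",t)
a=cv2.resize(f[150:275,160:340],None,fx=2.2,fy=2.2,interpolation=2);b=cv2.resize(t[170:335,140:350],(396,275),interpolation=2)
cv2.imwrite("pics/c7.png",np.hstack([a,b]))
g0,g1=[cv2.imread(p) for p in("pics/top0.png","pics/t7f.png")]
cv2.imwrite("pics/c7b.png",np.hstack([g0[120:400,130:430],g1[120:400,130:430]]))
s=get_state();print(s["t"],s["eef_pos"],s["width"],s["force"])
E
```

```text
18.5 [ 0.50871025 -0.4207375   0.20721327] 0.03399089700567616 [ 0.17148595  0.13054571 -0.23697042]
```

View pics/c7.png

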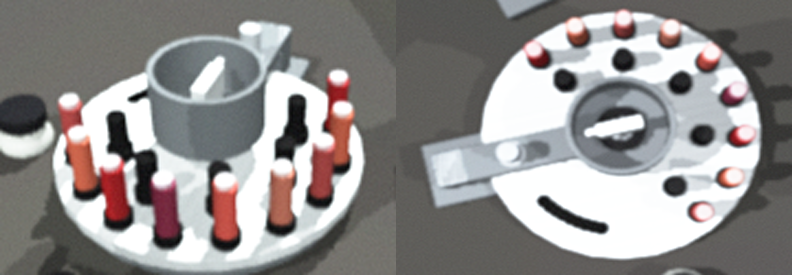

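View pics/c7b.png

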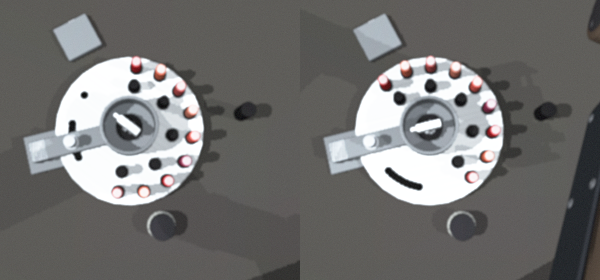

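The bar lies along the arm with its nose towards the pin, and the bystanders haven't moved. I'll compare the pin head's height with its starting picture at home.

```bash
python3 - <<'E'
from h import *
I=[cv2.cvtColor(cv2.imread(f"pics/{p}.png"),cv2.COLOR_BGR2GRAY).astype(np.float32) for p in("scene0","s7f","s6f")]
T=I[0][156:170,266:281].copy()
for im in I:
    r=cv2.matchTemplate(im[140:190,250:300],T,cv2.TM_CCOEFF_NORMED);_,v,_,l=cv2.minMaxLoc(r);print(v,l[0]+250-266,l[1]+140-156)
E
```

```text
0.9999993443489075 0 0
0.9935523867607117 0 0
0.8751015067100525 -1 -10
```

The pin head is back at exactly its original home pixel (offset 0,0; it was 10 px higher when pulled). Handing in.

```bash
python3 -c "
from station import *
print(job_done())"
```

```text
the job is handed in; nothing more can be done
None
```

The tester stand is locked, and I handed the job in at about 18.5 s. I pulled the pin up 22 mm and released it. I then turned the knob 51° counter-clockwise inside the well, pushed the pin down to its stop and let go.

- **Pin:** it stopped at TCP z 0.0894 m with 22 N of resistance, against 0.0899 m for the original home grip. In the scene image the pin head matches its starting home position exactly; it sat 10 px higher when pulled.
- **Disc:** before pushing the pin in, the bar read 105.2°, the slot about 104.9° and the pin about 105°. That is inside the 0.03 rad tolerance. In the last picture the bar lies along the arm with its nose towards the pin.
- **Surroundings:** by eye, the jar, lipstick and compact are where they started. I saw no contact with the testers, and the arm ended well clear.
- **Disagreement:** my hand-picked arm edges gave a heading of about 103°, roughly 2° off the other measurements. I set that reading aside, and the pin went fully home.

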